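# Spin-check the rollers of a parcel lane

## Task

Check that the rollers of the packing bench's roller lane run freely: with the fingertips, stroke lightly along the tops of the six rollers from the green end towards the red end, so that each roller in turn is spun forward by the touch. Press only lightly: the rollers give on springs and must not be rammed hard onto their stops. Leave the parcel and the other loose things where they are, grasp nothing, and finish clear of the lane.

Things in the scene. Friction and masses are not known exactly. Their poses are not given: they have to be found in the camera images.
- lane: Roller lane fixed to the table: two orange rails, six aluminium rollers (blue stripes) across between them, a green deck at one end, a red deck with stop bar at the other. Origin: on the table under the row's middle; y runs along the lane from green to red end, x along the rollers, z up. Rails 122 mm apart outside, tops 68 mm high; decks 70 mm high: green y -225 to -140 mm, red y 140 to 255 mm.
- first_roller_top (a point): Highest point, at mid-length, of the first roller (beside the green deck), at lane y = -112.5 mm, 86 mm above the table; fixed to the lane. All six rollers: 32 mm diameter, 100 mm long, 45 mm apart; each turns freely and also gives straight down on springs, up to 8 mm to a hard stop (about 1.5 N to start, 7 N at the stop), and springs back.
- last_roller_top (a point): Highest point, at mid-length, of the sixth and last roller (beside the red deck), at lane y = +112.5 mm, 86 mm above the table. Fixed to the lane: does not sink or turn with the roller. Axes as the lane's.
- roller1 (a joint): Turn of the first roller counted from the green end, rad; grows when its top moves towards the red end. Starts near 0 (within 0.1).
- roller2 (a joint): Turn of the second roller counted from the green end, rad; grows when its top moves towards the red end. Starts near 0 (within 0.1).
- roller3 (a joint): Turn of the third roller counted from the green end, rad; grows when its top moves towards the red end. Starts near 0 (within 0.1).
- roller4 (a joint): Turn of the fourth roller counted from the green end, rad; grows when its top moves towards the red end. Starts near 0 (within 0.1).
- roller5 (a joint): Turn of the fifth roller counted from the green end, rad; grows when its top moves towards the red end. Starts near 0 (within 0.1).
- roller6 (a joint): Turn of the sixth roller counted from the green end, rad; grows when its top moves towards the red end. Starts near 0 (within 0.1).
- parcel: Small brown cardboard parcel, 85 x 60 x 50 mm (60 along the lane), standing loose on the red deck, its near face about 60 mm past the last roller's centre line. Origin: centre of its underside. Leave alone.
- tape: Orange tape core ring lying flat on the table beside the lane, 90 mm across, 40 mm high. Origin: centre of its underside. Leave alone.
- jar: Closed jar on the table beside the lane, 60 mm across, 85 mm high. Origin: centre of its underside. Leave alone.
- whitebox: White product box with a blue patch on top, 70 x 50 x 60 mm high, beyond the lane. Origin: centre of its underside. Leave alone.
- mug: Blue mug, 80 mm across plus handle, 90 mm high, beyond the lane. Origin: centre of its underside. Leave alone.
- driver: Screwdriver with a red handle lying beyond the lane. Leave alone.

How it is judged:
On the way, in this order (a step that is already met when the one before it is completed fails the run):
1. the first roller from the green end has been spun forward (value of joint roller1 above 0.4 rad).
2. the second roller from the green end has been spun forward (value of joint roller2 above 0.4 rad).
3. the third roller from the green end has been spun forward (value of joint roller3 above 0.4 rad).
4. the fourth roller from the green end has been spun forward (value of joint roller4 above 0.4 rad).
5. the fifth roller from the green end has been spun forward (value of joint roller5 above 0.4 rad).
6. the sixth roller from the green end has been spun forward (value of joint roller6 above 0.4 rad).
At the end, for the whole second after the job is handed in: every one of the six rollers stands turned forward (towards the red end) by more than 0.4 rad, having been spun in order from the green end, and every loose thing is within 12 mm of where it started (value of joint each of roller1, roller2, roller3, roller4, roller5, roller6 above 0.4 rad and distance of each of parcel, tape, jar, whitebox, mug, driver from where it was at the start of the episode below 0.012 m); the robot touches nothing.
It fails at once if the fingers press on the lane with more than 20 N (a roller rammed onto its stop, or the frame or deck pushed hard) (contact force between the fingers and lane above 20 N).
It fails at once if a loose thing is shoved, lifted or carried (more than 12 mm) (distance of any of parcel, tape, jar, whitebox, mug, driver from where it was at the start of the episode above 0.012 m).
It also fails if it takes over 40 s, if anything falls off the work surface, if the arm or the gripper's body presses on something with over 40 N, if the wrist force passes 120 N, or if a joint passes its speed limit or range.

## Robot

A 6-joint arm with a two-finger parallel gripper is mounted at the origin on the work surface. World frame = base frame: x ahead of the robot, y to its left, z up, the work surface at z = 0. Lengths are in m, angles in rad, forces in N, time in s.
With the tool pointing down it reaches from about 0.25 to 0.725 m from the base axis. Payload 4 kg.
Tool frame: the origin (TCP) lies between the finger pads; the fingertips stand 17 mm ahead of it and the grasp point (between the pads) lies 2 mm behind it; z points along the fingers, x is the direction in which the jaws open and shut, and the axes are right-handed (so a half turn about z gives the same grasp; the last joint's range is limited). The gripper opens to 85 mm and grips with 20 to 120 N. Pads are 22 mm wide; open, the fingers measure 114 mm over their backs; the gripper's body (76 mm by 85 mm) begins 54 mm behind the grasp point. The pads swing forward as they close: fully open they stand 13 mm farther back than shut.
Start: joints at [-1.276, 0.241, 0.005, 1.335, 0, 1.571], TCP at [0.145, -0.478, 0.248] pointing down, gripper open.
Joint ranges: [-2.72, 2.72], [-1.05, 1.87], [-1.09, 1.28], [-1.99, 2.15], [-1.42, 1.44], [-3.14, 3.14]. Speed limits (rad/s): [2.79, 2.79, 3.14, 3.14, 3.14, 3.14].

## Interface

Orientations are given as a unit quaternion [x, y, z, w].
In Python, from workcell import telemetry, cams, workorder gives the robot as it stands. The module is installed in compiled form; this text tells all that it offers.
- The arm moves only by the tool apply_moves, never from a script. Its argument "moves" is a list that holds one entry, the list of rows, each a list of 4 numbers: the shift along the tool's x, y, z in mm, then the turn about the tool's z in degrees. A call has exactly 10 rows; each row shifts and turns the pose as measured when the row begins, along the tool's axes as they then stand; what a row does not reach is not made up. A row lasts 1/10 s, in which the tool goes at most 50 mm and 8.59 degrees, less where a joint would pass 70% of its speed; a pose out of reach is approached as far as the arm can. A call with a gripper value outside its range is refused whole. "hand" is the gripper's target within -1 to 1 (fully open at 1, half-way at 0, shut at -1), set as the call begins (left out, the last holds). The fingers move at their own pace and stop on an object; the grip force is fixed at half the most. Time passes only in rows, so rows that do not move let the fingers close, or fill a call up. It gives the time, the measured TCP pose, the force and the opening at its end, in the units of the state.
- telemetry.get_obs(): the state, without advancing time (a new reading comes with each control period).
- cams.camera(name): name is "side" or "top"; returns a dict with "color" (384x512x3 uint8, red, green, blue), "fovy" (degrees; the focal length in pixels is half the picture's height over the tangent of half this angle, whatever the lens; pixels are square), "cx", "cy" (the principal point, pixels), "camera_from_world" (4x4, takes a point from world to camera coordinates). Camera axes: x right, y down, z forward; pixel columns grow to the right and rows downward; lengths in m; the calibration is good to about 2 mm. A picture is of the moment at which its call begins. There is no depth.
- workorder.job_done(): hands the job in, once; it reports no verdict.
The state is a dict: "clock": time; "joint_pos": joint angles; "joint_vel": joint speeds; "tau": joint torques, N m; "eef_pos": TCP position; "tool_rot": TCP orientation; "ft_force": force on the tool from outside, world axes, zero at the start; "ft_torque": the same for the moment, N m; "grip_width": finger opening in m.
Only numpy, scipy, OpenCV 4.12 (cv2) and the standard library are available. Lean on these libraries where they do the work, as an engineer would, in place of code of your own. Each camera call takes 0.05 s, during which the arm holds its last target. There are 200 camera calls.

## Working session

There is one attempt and no reset: what is moved stays moved. The work goes in short steps, Python scripts to look and compute and a tool call to move; the robot and the scene stay as the last step left them, time stands still between calls to the robot, and variables do not carry over. Pictures are saved under pics/ and viewed, about 8 in all and at most 12, crops included, and the job is handed in when it is done.

Besides the shell and the picture viewer there is one more tool, called after "Call:" by a JSON object that holds its "method" and its "body". apply_moves: Moves the arm, as the interface text tells. Its arguments: {"type":"object","properties":{"moves":{"type":"array"},"hand":{"type":"number"}},"required":["moves"]}

```bash
mkdir -p pics
cat > h.py <<'E'
import numpy as np, cv2
from workcell import telemetry, cams, workorder
def snap(n,f):
    c=cams.camera(n); cv2.imwrite('pics/'+f,c['color'][:,:,::-1]); 
    np.savez('pics/'+f[:-4]+'.npz',**{k:np.array(v) for k,v in c.items()}); return c
def onplane(c,u,v,z):
    f=192/np.tan(np.radians(float(c['fovy']))/2); T=c['camera_from_world']
    R,t=T[:3,:3],T[:3,3]; o=-R.T@t
    d=R.T@np.array([(u-c['cx'])/f,(v-c['cy'])/f,1]); return o+d*(z-o[2])/d[2]
def proj(c,p):
    f=192/np.tan(np.radians(float(c['fovy']))/2); T=c['camera_from_world']
    q=T[:3,:3]@np.array(p)+T[:3,3]; return f*q[:2]/q[2]+[c['cx'],c['cy']]
E
python3 - <<'E'
from h import *
for n in('top','side'):
    c=snap(n,n+'0.png'); print(n,c['fovy'],c['camera_from_world'].round(3).tolist())
print(telemetry.get_obs())
E
```

```text
top 48.738363657253736 [[0.02, -1.0, 0.007, 0.011], [-0.99, -0.021, -0.137, 0.6], [0.137, -0.004, -0.991, 1.07], [0.0, 0.0, 0.0, 1.0]]
side 55.05049797720533 [[0.907, -0.42, 0.008, -0.54], [-0.301, -0.662, -0.686, 0.255], [0.294, 0.62, -0.727, 0.64], [0.0, 0.0, 0.0, 1.0]]
{'clock': 0.1, 'joint_pos': array([-1.27600330e+00,  2.41327588e-01,  3.87242361e-03,  1.33517280e+00,
       -4.92137717e-06,  1.57079371e+00]), 'joint_vel': array([-1.12919615e-03, -1.92078498e-03,  4.95523819e-03, -7.62300095e-05,
        2.08161811e-03, -1.09338925e-03]), 'tau': array([ 4.27665054e-04, -3.73137403e+01,  2.53010076e+01,  1.08654506e-02,
        8.76803483e-05, -1.27179547e-05]), 'eef_pos': array([ 0.14511938, -0.47793696,  0.24751209]), 'tool_rot': array([ 8.03288006e-01, -5.95590077e-01, -7.37132338e-04, -5.43479321e-04]), 'ft_force': array([-0.78992541, -0.25455003,  0.20764474]), 'ft_torque': array([ 0.03150434, -0.02082423, -0.04305068]), 'grip_width': 0.08521133134725978}
```

View pics/top0.png

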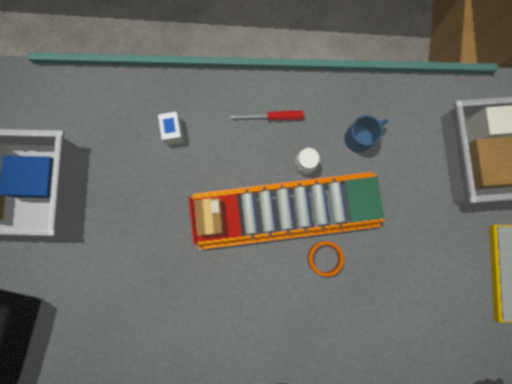

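View pics/side0.png

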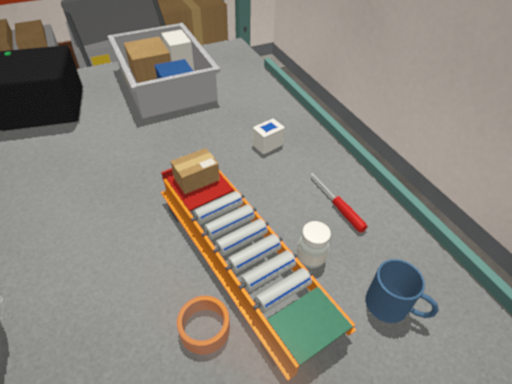

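The top view shows the lane running from the green deck at (363,200) to the red deck at (215,218), with the parcel on the red deck at (209,216). The jar is at (308,160) and the tape at (326,258). In the side view the green end is at the lower right. Next I measure the rollers and decks.

Run:
```python
from h import *
for n in('top','side'):
    c=np.load(f'pics/{n}0.npz'); im=c['color']; hsv=cv2.cvtColor(im,cv2.COLOR_RGB2HSV)
    H,S,V=cv2.split(hsv)
    lane=np.zeros_like(H); 
    box=dict(top=(185,385,172,250),side=(160,355,150,365))[n]
    lane[box[2]:box[3],box[0]:box[1]]=1
    for nm,m,z in (('green',(H>60)&(H<90)&(S>90),.07),('orange',(H>5)&(H<20)&(S>180)&(V>150),.068),('roll',(V>140)&(S<70),.085)):
        k,l,st,ce=cv2.connectedComponentsWithStats((m&(lane>0)).astype(np.uint8))
        for i in range(1,k):
            if st[i,4]<60: continue
            r=cv2.minAreaRect(np.argwhere(l==i)[:,::-1].astype(np.float32))
            print(n,nm,st[i,4],np.round(r[0],1),np.round(r[1],1),round(r[2],1),onplane(c,*r[0],z).round(4), [onplane(c,*p,z)[:2].round(3).tolist() for p in cv2.boxPoints(r)] if nm!='roll' else '')
```

```text
top green 1237 [363.8 199. ] [39.9 31.6] 81.0 [ 0.5777 -0.2625  0.07  ] [[0.621, -0.215], [0.636, -0.296], [0.535, -0.309], [0.521, -0.23]]
top orange 157 [354.5 176.3] [ 4.5 40.9] 82.9 [ 0.6363 -0.2401  0.068 ] [[0.634, -0.187], [0.65, -0.292], [0.638, -0.293], [0.623, -0.188]]
top orange 617 [262.  188.3] [  5.9 141.4] 82.6 [ 0.6002 -0.0026  0.068 ] [[0.58, 0.177], [0.635, -0.181], [0.62, -0.183], [0.565, 0.174]]
top orange 1041 [289.8 233. ] [  8.7 186.4] 82.8 [ 0.4878 -0.0747  0.068 ] [[0.465, 0.159], [0.533, -0.308], [0.511, -0.31], [0.443, 0.156]]
top orange 92 [325.  245.5] [ 7. 28.] 90.0 [ 0.4582 -0.1634  0.068 ] [[0.466, -0.128], [0.468, -0.199], [0.45, -0.199], [0.449, -0.128]]
top roll 380 [336.9 201.6] [39.6  9.8] 81.9 [ 0.568  -0.1906  0.085 ] 
top roll 388 [319.2 203.6] [40.   9.9] 81.9 [ 0.562  -0.1463  0.085 ] 
top roll 388 [301.6 206. ] [39.9  9.8] 82.6 [ 0.5549 -0.1021  0.085 ] 
top roll 382 [284.  208.1] [40.1  9.7] 82.6 [ 0.5489 -0.0579  0.085 ] 
top roll 377 [266.3 210.2] [40.2  9.7] 82.9 [ 0.5426 -0.0137  0.085 ] 
top roll 369 [248.5 212.6] [39.6  9.5] 83.7 [0.5
[... 507 characters left out ...]
 orange 61 [220.4 259.4] [16.6  3.8] 54.5 [ 0.4936 -0.0911  0.068 ] [[0.487, -0.075], [0.495, -0.072], [0.5, -0.107], [0.493, -0.109]]
side orange 67 [232.9 277.4] [17.2  3.9] 56.3 [ 0.4999 -0.1353  0.068 ] [[0.494, -0.119], [0.501, -0.117], [0.505, -0.151], [0.499, -0.153]]
side roll 6287 [213.5 257. ] [107. 214.] 0.0 [ 0.4809 -0.092   0.085 ] 
side roll 15353 [274. 236.] [172. 160.] 90.0 [ 0.6017 -0.0955  0.085 ] 
side roll 106 [207.1 162.7] [ 7.2 15.2] 68.2 [0.5589 0.1512 0.085 ] 
side roll 1171 [283.4 290. ] [31.5 61.5] 55.0 [ 0.5639 -0.2021  0.085 ] 
side roll 648 [202.8 327.8] [26.2 31.1] 45.0 [ 0.4188 -0.2069  0.085 ] 
side roll 250 [345. 348.] [32. 18.] 90.0 [ 0.6022 -0.3254  0.085 ]
```

Call:
{"method": "apply_moves", "body": {"moves": [[[0,0,0,0],[0,0,0,0],[0,0,0,0],[0,0,0,0],[0,0,0,0],[0,0,0,0],[0,0,0,0],[0,0,0,0],[0,0,0,0],[0,0,0,0]]], "hand": -1}}

```text
clock: 1.1
eef_pos: [0.1449, -0.4772, 0.2464]
tool_rot: [0.803, -0.596, -0.002, -0.001]
ft_force: [0.6, 0.5, 0.1]
grip_width: 0.0005
```

Call:
{"method": "apply_moves", "body": {"moves": [[[0,0,0,-8.1],[0,0,0,-8.1],[0,0,0,-8.1],[0,0,0,-8.1],[0,0,0,-8.1],[0,0,0,-8.1],[0,0,0,-8.1],[0,0,0,-8.1],[0,0,0,-8.1],[0,0,0,-8.1]]]}}

```text
clock: 2.1
eef_pos: [0.1449, -0.4773, 0.2465]
tool_rot: [0.995, 0.098, -0.0, -0.002]
ft_force: [0.2, 0.8, 0.5]
grip_width: 0.0001
```

```bash
cat >> h.py <<'E'
from scipy.spatial.transform import Rotation as Ro
M=np.array([.552,-.080,0]); LY=np.array([-.144,.9896,0]); LX=np.array([.9896,.144,0])
def where(ly=None,z=None):
    o=telemetry.get_obs(); R=Ro.from_quat(o['tool_rot']).as_matrix(); p=o['eef_pos']; d=p-M
    print('t',o['clock'],'lane xyz mm',(1e3*np.array([LX@d,LY@d,d[2]])).round(1),'F',o['ft_force'].round(2),'q',o['joint_pos'].round(2))
    print('toolx angle',np.degrees(np.arctan2(R[1,0],R[0,0])).round(2),'toolz',R[:,2].round(4))
    if ly is not None: print('shift mm', (1e3*R.T@(M+LY*ly/1e3+np.array([0,0,z/1e3])-p)).round(1))
E
python3 -c "
from h import *
where(-125,130)"
```

```text
t 2.1 lane xyz mm [-460.1 -334.5  246.5] F [0.18 0.78 0.47] q [-1.28  0.24  0.    1.34  0.    0.1 ]
toolx angle 11.21 toolz [-0.0012  0.004  -1.    ]
shift mm [ 470.2 -185.2  117.1]
```

Call:
{"method": "apply_moves", "body": {"moves": [[[44,-18,0,2.9],[44,-18,0,0],[44,-18,0,0],[44,-18,0,0],[44,-18,0,0],[44,-18,0,0],[44,-18,0,0],[44,-18,0,0],[44,-18,0,0],[0,0,0,0]]]}}

```text
clock: 3.1
eef_pos: [0.5258, -0.2528, 0.2464]
tool_rot: [0.998, 0.069, 0.001, 0.0]
ft_force: [0.2, -1.0, -0.7]
grip_width: -0.0004
```

```bash
python3 -c "
from h import *
where(-122,130)"
```

```text
t 3.1 lane xyz mm [ -50.8 -167.2  246.4] F [ 0.2  -1.   -0.73] q [-0.45  0.41  0.24  1.4   0.    0.98]
toolx angle 7.95 toolz [ 2.1e-03 -3.0e-04 -1.0e+00]
shift mm [ 50.3 -45.6 116.5]
```

Call:
{"method": "apply_moves", "body": {"moves": [[[10,-10,10,0],[10,-10,20,0],[10,-10,20,0],[10,-10,20,0],[10,-4,20,0],[0,0,15,0],[0,0,8,0],[0,0,0,0],[0,0,0,0],[0,0,0,0]]]}}

```text
clock: 4.1
eef_pos: [0.5708, -0.202, 0.1306]
tool_rot: [0.998, 0.07, 0.001, 0.001]
ft_force: [-0.5, 0.3, 0.6]
grip_width: -0.0
```

```bash
python3 -c "
from h import *
where(-122,103)
c=snap('side','s1.png');cv2.imwrite('pics/s1c.png',cv2.resize(c['color'][170:350,180:360,::-1],None,fx=3,fy=3))
for z in (86,96,106): print(z,(proj(c,telemetry.get_obs()['eef_pos']*[1,1,0]+[0,0,z/1e3])-[180,170])*3)"
```

```text
t 4.1 lane xyz mm [   1.1 -123.4  130.6] F [-0.53  0.3   0.57] q [-0.34  0.52  0.1   1.15 -0.    1.09]
toolx angle 8.03 toolz [ 0.0027 -0.0028 -1.    ]
shift mm [-1.1 -1.5 27.5]
86 [321.38602948 354.48240967]
96 [322.88671151 345.45708527]
106 [324.42343458 336.21500473]
```

View pics/s1c.png

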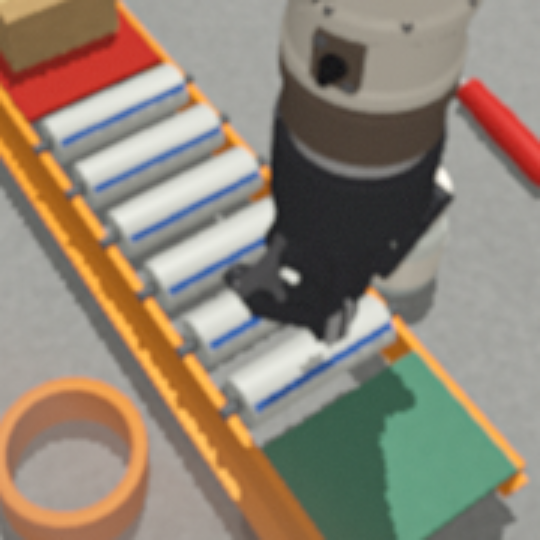

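Call:
{"method": "apply_moves", "body": {"moves": [[[0,0,8,0],[0,0,8,0],[0,0,4,0],[0,0,2,0],[0,0,1,0],[0,0,1,0],[0,0,1,0],[0,0,1,0],[0,0,0,0],[0,0,0,0]]]}}

```text
clock: 5.15
eef_pos: [0.5721, -0.203, 0.1046]
tool_rot: [0.998, 0.07, 0.003, 0.002]
ft_force: [0.0, -0.4, -0.6]
grip_width: -0.0001
```

```bash
python3 -c "
from h import *
where(-122,103)
c=snap('side','s2.png');cv2.imwrite('pics/s2c.png',cv2.resize(c['color'][230:330,230:350,::-1],None,fx=5,fy=5,interpolation=3))"
```

```text
t 5.15 lane xyz mm [   2.2 -124.6  104.6] F [ 0.01 -0.4  -0.59] q [-0.34  0.54  0.06  1.09 -0.    1.09]
toolx angle 8.0 toolz [ 0.0068 -0.0043 -1.    ]
shift mm [-2.2 -2.6  1.6]
```

View pics/s2c.png

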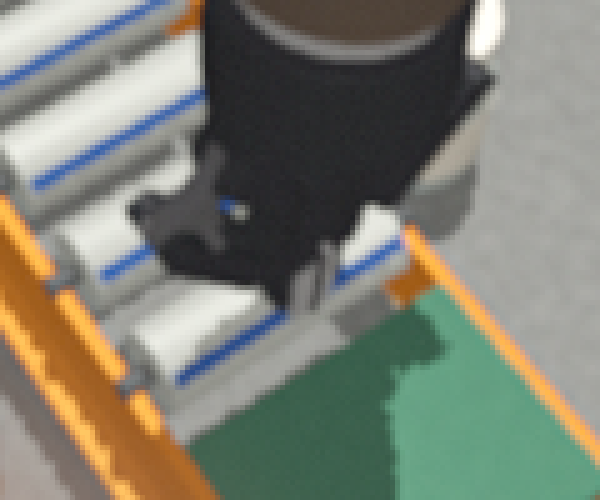

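Call:
{"method": "apply_moves", "body": {"moves": [[[0,0,1,0],[0,0,1,0],[0,0,1,0],[0,0,1,0],[0,0,0,0],[0,0,0,0],[0,0,0,0],[0,0,0,0],[0,0,0,0],[0,0,0,0]]]}}

```text
clock: 6.2
eef_pos: [0.5725, -0.2036, 0.1019]
tool_rot: [0.998, 0.07, 0.004, 0.003]
ft_force: [-1.0, 0.4, 1.3]
grip_width: -0.0
```

```bash
python3 -c "
from h import *
where(-98,101)"
```

```text
t 6.2 lane xyz mm [   2.5 -125.3  101.9] F [-1.02  0.36  1.31] q [-0.34  0.54  0.06  1.08 -0.    1.09]
toolx angle 7.98 toolz [ 0.0084 -0.0058 -0.9999]
shift mm [ -2.6 -27.3   0.6]
```

Call:
{"method": "apply_moves", "body": {"moves": [[[0,0,0.7,0],[0,-3,0.5,0],[0,-3,0,0],[0,-3,0,0],[0,-3,0,0],[0,-3,0,0],[0,-3,0,0],[0,0,0,0],[0,0,0,0],[0,0,0,0]]]}}

```text
clock: 7.2
eef_pos: [0.5695, -0.1835, 0.1007]
tool_rot: [0.998, 0.07, 0.004, 0.003]
ft_force: [-1.3, 0.6, 2.0]
grip_width: 0.0001
```

```bash
python3 -c "
from h import *
where(-98,101)
c=snap('side','s3.png');cv2.imwrite('pics/s3c.png',cv2.resize(c['color'][230:330,230:350,::-1],None,fx=5,fy=5,interpolation=3))"
```

```text
t 7.2 lane xyz mm [   2.4 -104.9  100.7] F [-1.35  0.57  2.02] q [-0.31  0.52  0.03  1.07 -0.    1.12]
toolx angle 8.02 toolz [ 0.0081 -0.0054 -1.    ]
shift mm [-2.4 -6.9 -0.4]
```

View pics/s3c.png

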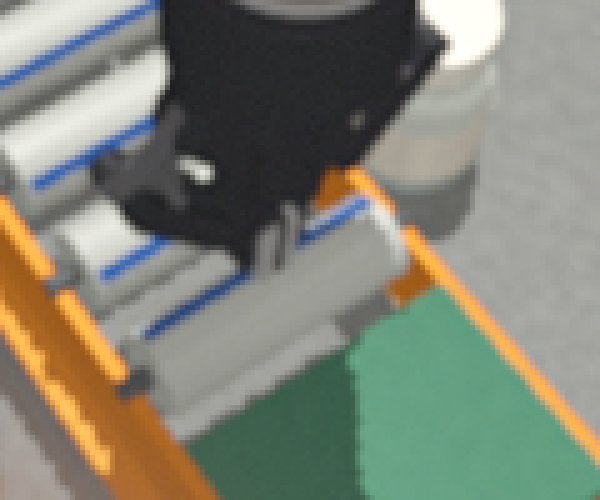

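The stripe on roller 1 has rolled well past the crest, so the touch turns it with about 2 N. I carry on stroking at this height.

Call:
{"method": "apply_moves", "body": {"moves": [[[0,-4,0,0],[0,-4,0,0],[0,-4,0,0],[0,-4,0,0],[0,-4,0,0],[0,-4,0,0],[0,-4,0,0],[0,-4,0,0],[0,-4,0,0],[0,-4,0,0]]]}}

```text
clock: 8.25
eef_pos: [0.5635, -0.1414, 0.1006]
tool_rot: [0.998, 0.069, 0.004, 0.003]
ft_force: [-0.4, -1.2, 2.9]
grip_width: -0.0001
```

```bash
python3 -c "
from h import *
where(-20,100.5)"
```

```text
t 8.25 lane xyz mm [  2.6 -62.4 100.6] F [-0.39 -1.16  2.9 ] q [-0.24  0.49 -0.03  1.04 -0.    1.19]
toolx angle 7.97 toolz [ 0.0084 -0.0064 -0.9999]
shift mm [ -2.8 -42.4  -0.2]
```

Call:
{"method": "apply_moves", "body": {"moves": [[[0,-4,0,0],[0,-4,0,0],[0,-4,0,0],[0,-4,0,0],[0,-4,0,0],[0,-4,0,0],[0,-4,0,0],[0,-4,0,0],[0,-4,0,0],[0,-4,0,0]]]}}

```text
clock: 9.25
eef_pos: [0.5574, -0.0981, 0.1004]
tool_rot: [0.998, 0.069, 0.004, 0.003]
ft_force: [-1.3, -0.1, 3.0]
grip_width: -0.0
```

```bash
python3 -c "
from h import *
where(20,100.5)
c=snap('side','s4.png');cv2.imwrite('pics/s4c.png',cv2.resize(c['color'][180:320,180:340,::-1],None,fx=4,fy=4,interpolation=3))"
```

```text
t 9.25 lane xyz mm [  2.8 -18.7 100.4] F [-1.28 -0.07  2.97] q [-0.17  0.47 -0.07  1.03 -0.    1.26]
toolx angle 7.97 toolz [ 0.0084 -0.0062 -0.9999]
shift mm [ -3.  -38.7  -0.5]
```

View pics/s4c.png

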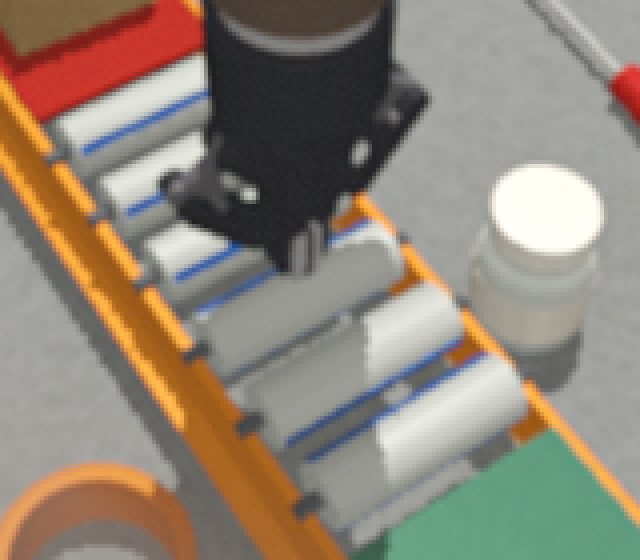

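Roller 3, under the finger, shows its stripe carried over to the red side, so it is turning forward. Roller 2's visible stripe has come to the lower edge, which fits a bigger forward turn. I continue.

Call:
{"method": "apply_moves", "body": {"moves": [[[0,-4,0,0],[0,-4,0,0],[0,-4,0,0],[0,-4,0,0],[0,-4,0,0],[0,-4,0,0],[0,-4,0,0],[0,-4,0,0],[0,-4,0,0],[0,-4,0,0]]]}}

```text
clock: 10.3
eef_pos: [0.5513, -0.0546, 0.1001]
tool_rot: [0.998, 0.07, 0.004, 0.003]
ft_force: [-1.4, -0.6, 2.6]
grip_width: 0.0
```

Call:
{"method": "apply_moves", "body": {"moves": [[[0,-4,0,0],[0,-4,0,0],[0,-4,0,0],[0,-4,0,0],[0,-4,0,0],[0,-4,0,0],[0,-4,0,0],[0,-4,0,0],[0,-4,0,0],[0,-4,0,0]]]}}

```text
clock: 11.3
eef_pos: [0.5452, -0.0114, 0.0998]
tool_rot: [0.998, 0.07, 0.004, 0.003]
ft_force: [-1.2, 0.3, 2.9]
grip_width: 0.0
```

```bash
python3 -c "
from h import *
where(120,100.5)"
```

```text
t 11.3 lane xyz mm [ 3.2 68.9 99.8] F [-1.19  0.31  2.89] q [-0.02  0.43 -0.13  1.   -0.01  1.41]
toolx angle 7.99 toolz [ 0.0084 -0.0057 -0.9999]
shift mm [ -3.4 -51.1  -1.1]
```

Call:
{"method": "apply_moves", "body": {"moves": [[[0,-4,0,0],[0,-4,0,0],[0,-4,0,0],[0,-4,0,0],[0,-4,0,0],[0,-4,0,0],[0,-4,0,0],[0,-4,0,0],[0,-4,0,0],[0,-4,0,0]]]}}

```text
clock: 12.3
eef_pos: [0.5391, 0.0319, 0.0995]
tool_rot: [0.998, 0.07, 0.004, 0.003]
ft_force: [-1.4, -0.4, 4.4]
grip_width: 0.0002
```

Call:
{"method": "apply_moves", "body": {"moves": [[[0,-3,0,0],[0,-1,-2,0],[0,0,-5,0],[0,0,-15,0],[0,0,-20,0],[0,0,-20,0],[0,0,-20,0],[0,0,-20,0],[-10,0,-20,0],[-20,0,0,0]]]}}

```text
clock: 13.3
eef_pos: [0.5088, 0.0337, 0.2241]
tool_rot: [0.998, 0.07, 0.003, 0.002]
ft_force: [0.5, 0.7, 0.8]
grip_width: 0.0002
```

Call:
{"method": "apply_moves", "body": {"moves": [[[-20,0,0,0],[-20,0,0,0],[-20,0,0,0],[-20,0,0,0],[-20,0,0,0],[-20,0,0,0],[-20,0,0,0],[-20,0,0,0],[0,0,0,0],[0,0,0,0]]]}}

```text
clock: 14.3
eef_pos: [0.3438, 0.0102, 0.2242]
tool_rot: [0.998, 0.069, 0.005, 0.001]
ft_force: [0.1, 0.2, -0.9]
grip_width: -0.0001
```

```bash
python3 -c "
from h import *
where()
c=snap('side','s5.png');t=snap('top','t5.png')
a=cv2.resize(c['color'][140:340,150:370,::-1],None,fx=3,fy=3,interpolation=3)
cv2.imwrite('pics/s5c.png',a)
o=np.load('pics/top0.npz')['color'].astype(int)
o2=np.load('pics/side0.npz')['color'].astype(int)
d=np.hstack([np.abs(o-t['color']).max(2),np.abs(o2-c['color']).max(2)]).clip(0,80)*3
cv2.imwrite('pics/d5.png',cv2.resize(d.astype(np.uint8),(800,300)))"
```

```text
t 14.3 lane xyz mm [-193.   119.2  224.2] F [ 0.11  0.24 -0.89] q [ 0.03 -0.07 -0.4   1.23 -0.    1.46]
toolx angle 7.9 toolz [ 0.0099 -0.0021 -0.9999]
```

View pics/s5c.png

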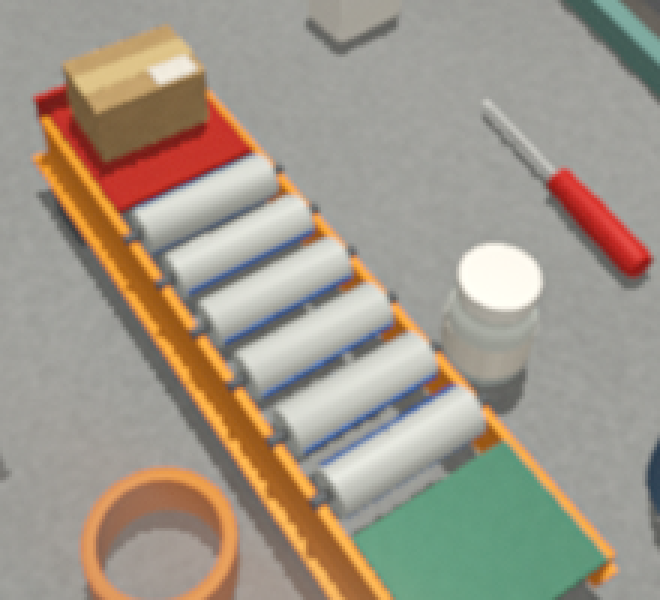

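View pics/d5.png

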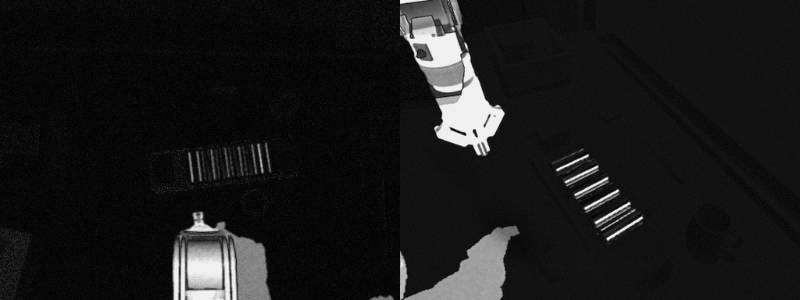

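Every roller's stripe has moved from its start position. The difference image shows changes only on the rollers, the arm and its shadow, so the parcel, tape, jar, box, mug and driver have not moved. The arm is clear of the lane, so I hand the job in.

```bash
python3 -c "
from h import *
print(workorder.job_done())"
```

```text
the job is handed in; nothing more can be done
None
```

I stroked the closed fingertips along all six rollers in one pass, green end to red. I then lifted, drew back over the table clear of the lane and handed in at about 14.4 s. No verdict was reported.

- **Force:** the readings at the end of each move call were about 1–4.4 N. I did not record force between those readings.
- **Rollers:** all six stripes have moved from where they started. I saw forward turning directly on rollers 1 and 3 while the finger was on them.
- **Less certain:** rollers 2–5 now show a stripe at the lower (green-side) edge, and roller 6 shows none. I read these as larger forward turns, by rolling contact (about 1.4 rad on roller 6, over 2 rad on rollers 2–5). I could not read the joint angles to confirm this.
- **Loose things:** comparing the before and after pictures from both cameras showed no visible change at the parcel, tape, jar, white box, mug or screwdriver.
- **Disagreements:** the tool tilted by about 0.5° and drifted down about 1 mm during the stroke. Otherwise none of my checks failed.

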